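# Clip the topping bin to the counter and hang its dipper

### The arm

A 6-joint arm with a two-finger parallel gripper is mounted at the origin on the work surface. World frame = base frame: x ahead of the robot, y to its left, z up, the work surface at z = 0. Lengths are in m, angles in rad, forces in N, time in s.
With the tool pointing down it reaches from about 0.25 to 0.85 m from the base axis. Payload 12.5 kg.
Tool frame: the origin (TCP) lies between the finger pads; the fingertips stand 8 mm ahead of it and the grasp point (between the pads) lies 11 mm behind it; z points along the fingers, x is the direction in which the jaws open and shut, and the axes are right-handed (so a half turn about z gives the same grasp; the last joint's range is limited). The gripper opens to 93 mm and grips with 3 to 60 N. Pads are 15 mm wide; open, the fingers measure 128 mm over their backs; the gripper's body (75 mm by 188 mm) begins 65 mm behind the grasp point.
Start: joints at [1.073, 0.351, 1.652, -0, 1.139, -0.085], TCP at [0.221, 0.504, 0.227] pointing down, gripper open.
Joint ranges: [-2.75, 2.75], [-0.79, 2.1], [0.01, 2.65], [-1.57, 4.71], [0.07, 3.14], [-2.87, 2.87]. Speed limits (rad/s): [2.22, 2.22, 2.79, 3.14, 3.14, 3.14].

### API

Orientations are given as a unit quaternion [x, y, z, w].
In Python, from station import * gives the robot as it stands.
- The arm moves only by the tool play_rows, never from a script. Its argument "targets" is a list of rows, each a list of 2 entries, a list of its own where there are three numbers: the shift along the world's x, y, z in m, then the turn, a rotation vector about the world's x, y, z in rad. A call has exactly 8 rows; each row is the pose to reach, as a shift and turn from the pose commanded when the call began; what a row does not reach only later rows make up. A row lasts 1/12 s, in which the tool goes at most 41.7 mm and 7.16 degrees, less where a joint would pass 70% of its speed; a pose out of reach is approached as far as the arm can. A call with a gripper value outside its range is refused whole. "hand" is the finger opening in m, from 0 to 0.093, set as the call begins (left out, the last holds). The fingers move at their own pace and stop on an object; "newtons" is the grip in N (left out, the last holds). Time passes only in rows, so rows that repeat a pose let the fingers close, or fill a call up. It gives the time, the measured TCP pose, the force and the opening at its end, in the units of the state.
- state(): the state, without advancing time (a new reading comes with each control period).
- snapshot(name): name is "scene" or "top" or "wrist"; returns a dict with "frame" (384x512x3 uint8, blue, green, red), "K" (3x3 intrinsics, pixels), "distortion" ([k1, k2, p1, p2, k3] as OpenCV has them; the pictures are not rectified), "position" and "orientation" of the camera in the world. Camera axes: x right, y up, looking along -z (the intrinsics and any distortion apply to the point x, -y, -z); pixel columns grow to the right and rows downward; lengths in m; the calibration is good to about 2 mm. A picture is of the moment at which its call begins. There is no depth.
- hand_in(): hands the job in, once; it reports no verdict.
The state is a dict: "time": time; "joint_pos": joint angles; "qvel": joint speeds; "joint_torque": joint torques, N m; "position": TCP position; "tcp_rot": TCP orientation; "contact_force": force on the tool from outside, world axes, zero at the start; "wrist_torque": the same for the moment, N m; "finger_gap": opening from 0.0 (shut) to 1.0 (fully open).
Only numpy, scipy, OpenCV 4.12 (cv2) and the standard library are available. Lean on these libraries where they do the work, as an engineer would, in place of code of your own. Each camera call takes 0.05 s, during which the arm holds its last target.

### The job

Clip the white topping bin to the counter: slide it along the counter so that the steel loop on its far side pushes in the orange sprung gate of the snap hook, passes right inside, and the gate snaps shut behind it. Then hang the little steel dipper by its crook on the bar at the near side of the bin and let go, so that it hangs free of the counter. Keep the bin upright and on the counter, do not drop the dipper, and leave the other things on the counter where they are.

Things in the scene. Friction and masses are not known exactly. Their poses are not given: they have to be found in the camera images.
- hook: Fixed steel post holding a dark steel snap hook (8 mm rod) that lies level 45 mm above the counter, mouth towards the robot. Origin on the counter straight below the mouth; x points into the hook, y left, z up. In its frame: back's inner face x = 48 mm, front x = -4 mm, sides y = -40 and +60 mm; the post stands at x = 56 to 133 mm, 62 mm high.
- mouth (a point): Where to push a bar in: hook frame (0, 0, 45) mm. The shut gate lies along y at x = 0, hinged at y = +36 mm, free end at y = -9 mm; the solid nose starts at y = -11 mm. A 6 mm bar pushed in along y = 0 clears the gate when its centre is at x = 32 mm (38 mm at y = +6 mm); it jams beyond y = +10 mm and hits the nose below y = -8 mm.
- gate (a joint): Orange sprung gate of the hook (6 mm rod, 45 mm long): 0 shut, up to 1.15 rad as its free end is pushed inwards (+x of the hook). It swings about the vertical and springs shut by itself. Pressed 36 mm from its hinge it takes about 2 N to start and 3 to 4 N at 0.7 rad.
- bin: Loose white plastic bin with a flat green lid that does not open: 110 mm (x) by 130 mm (y), 94 mm tall, about 0.6 kg. Its body is too wide to grasp; it slides on the counter when pushed with 2 to 6 N. Origin at the centre of its underside; x towards the clip loop, z up. Flat upright walls up to 80 mm.
- clip_bar (a point): Centre of the upright 6 mm bar that ends the bin's clip loop: bin frame (105, 0, 45) mm, 50 mm ahead of its +x wall. The loop is upright, in the bin's xz plane; clear height 26 mm, so its upper and lower rods pass above and below the snap hook.
- hang_bar (a point): Middle of the level 6 mm bar on the bin's near (-x) wall: bin frame (-93, 0, 80) mm, 38 mm off the wall; it runs 46 mm along the bin's y between two 6 mm rods from the wall.
- dipper: Loose small steel dipper, 0.11 kg, upright on a grey mat 4 mm thick. Origin at the centre of its underside, z up. Cup 40 mm across, 34 mm high; at x = -20 mm a strap 14 mm wide rises to a crook: crown with underside at z = 74 mm, and a tongue at x = 2 to 6 mm down to z = 58 mm.
- crook (a point): Where the centre of a 6 mm bar lies when the dipper hangs on it: dipper frame (-8, 0, 71) mm. The crook opens to +x: a bar along y enters between the cup's rim (z = 34 mm) and the tongue's tip (z = 58 mm), then goes up under the crown (gap 20 mm wide in x, from -18 to +2 mm).
- tab (a point): Centre of the blue grip tab on top of the dipper's crook: dipper frame (-7, 0, 99) mm. The tab is 14 mm (x) by 10 mm (y), from z = 79 to 113 mm; grasp it across y.
- sauce: Bystander, not to be moved: loose red sauce bottle with a red cap, 52 mm across, 150 mm tall. Origin at the centre of its underside.
- shaker: Bystander, not to be moved: loose steel shaker, 48 mm across, 76 mm tall. Origin at the centre of its underside.
- jar: Bystander, not to be moved: loose amber jar with a yellow lid, 60 mm across, 80 mm tall. Origin at the centre of its underside.
- cup_stack: Bystander, not to be moved: loose stack of upside-down white paper cups, 86 mm across, 169 mm tall. Origin at the centre of its underside.
- tub: Bystander, not to be moved: loose clear round tub with a white lid, 100 mm across, 70 mm tall. Origin at the centre of its underside.
Mind the look-alikes: they are no part of the job. What is shaped like the dipper but pink is not meant. Of the things that look like the bin, the larger one is meant.

How it is judged:
On the way, in this order (a step that is already met when the one before it is completed fails the run):
1. the bin's clip loop pushes the gate in (value of joint gate above 0.3 rad and x of clip_bar in the frame of hook above 0.004 m), for 0.02 s.
2. the bin's clip loop is inside the snap hook and the gate has shut behind it (x of clip_bar in the frame of hook between 0.004 and 0.052 m and y of clip_bar in the frame of hook between -0.036 and 0.056 m and z of clip_bar in the frame of hook between 0.035 and 0.055 m and value of joint gate below 0.1 rad and angle between bin's own z axis and vertical below 0.1 rad), for 0.2 s.
3. the dipper hangs by its crook on the bin's bar (distance between crook and hang_bar below 0.012 m and height (world z) of dipper above 0.004 m and angle between dipper's own z axis and vertical below 0.35 rad and contact force between dipper and bin above 0.2 N and linear speed of dipper below 0.05 m/s and linear speed of bin below 0.02 m/s), for 0.2 s.
At the end, for the whole second after the job is handed in: The bin is upright, its clip bar inside the snap hook (4 to 52 mm behind the gate line), the gate shut (under 0.1 rad); the dipper, let go and at rest, hangs by its crook on the near bar (within 12 mm of its seat), over 4 mm clear of the counter, leaning under 0.35 rad (all of step 2 and all of step 3); the robot touches nothing.
It fails at once if the bin is lifted off the counter by more than 15 mm (height (world z) of bin above 0.015 m).
It fails at once if the bin is tipped by more than 0.3 rad (angle between bin's own z axis and vertical above 0.3 rad).
It fails at once if the dipper is knocked over or dropped (leans more than 1 rad, or falls faster than 0.7 m/s on its own) (angle between dipper's own z axis and vertical above 1 rad or (linear speed of dipper above 0.7 m/s and contact force between dipper and the fingers below 0.1 N)).
It fails at once if a bystander is moved by more than 40 mm or tipped (distance of any of sauce, shaker, jar, cup_stack, tub from where it was at the start of the episode above 0.04 m or angle between any of sauce, shaker, jar, cup_stack, tub's own z axis and vertical above 0.4 rad).
It also fails if it takes over 72 s, if anything falls off the work surface, if the arm or the gripper's body presses on something with over 40 N, if the wrist force passes 120 N, or if a joint passes its speed limit or range.

## Working session

There is one attempt and no reset: what is moved stays moved. The work goes in short steps, Python scripts to look and compute and a tool call to move; the robot and the scene stay as the last step left them, time stands still between calls to the robot, and variables do not carry over. Pictures are saved under pics/ and viewed, and the job is handed in when it is done.

Besides the shell and the picture viewer there is one more tool, called after "Call:" as name([rows], argument=value, ...), one row to a line, values as JSON. play_rows: Moves the arm, as the interface text tells. Its arguments: {"type":"object","properties":{"targets":{"type":"array"},"hand":{"type":"number"},"newtons":{"type":"number"}},"required":["targets"]}

```bash
ls; mkdir -p pics; python3 - <<'E'
from station import *
import cv2
print(state())
for n in ["scene","top","wrist"]:
    s=snapshot(n); cv2.imwrite(f"pics/{n}0.png",s["frame"]); print(n,s["K"],s["distortion"],s["position"],s["orientation"])
E
```

```text
pics
{'time': 0.0, 'joint_pos': array([ 1.07339659e+00,  3.51227732e-01,  1.65241444e+00, -8.21199017e-06,
        1.13906254e+00, -8.45976064e-02]), 'qvel': array([ 0.00161813,  0.00039707,  0.00105899,  0.00052955,  0.00134062,
       -0.00106818]), 'joint_torque': array([-3.40735387e-04, -4.97329867e+01, -2.85250586e+01,  6.98915077e-02,
        2.57678021e-02, -6.19149114e-05]), 'position': array([0.2204711 , 0.5035268 , 0.22610974]), 'tcp_rot': array([ 8.37010773e-01,  5.47186126e-01, -4.87675147e-04,  2.67118033e-04]), 'contact_force': array([0.50375557, 0.5828325 , 0.08011403]), 'wrist_torque': array([-0.01035628,  0.00679728,  0.03253063]), 'finger_gap': 0.9987208821038636}
scene [[411.12023205   0.         256.00088244]
 [  0.         411.12023205 191.62163908]
 [  0.           0.           1.        ]] [0.01492135 0.         0.         0.         0.        ] [1.14238197 0.05875098 1.10253003] [0.17688061 0.18664453 0.70984474 0.65574196]
top [[375.58661496   0.         262.25440121]
 [  0.         375.58661496 190.28127352]
 [  0.           0.           1.        ]] [-0.11336186  0.          0.          0.          0.        ] [0.46548503 0.02186446 1.16132089] [-0.02030407  0.03602688  0.71512155 -0.69777573]
wrist [[333.98226273   0.         255.61995287]
 [  0.         333.98226273 188.9488772 ]
 [  0.           0.           1.        ]] [0.00364872 0.         0.         0.         0.        ] [0.15675264 0.53163223 0.3853829 ] [-0.1075233  -0.06972861  0.54341668  0.82962339]
```

View pics/scene0.png

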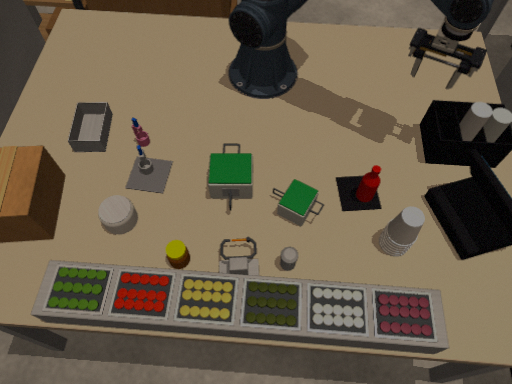

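View pics/top0.png

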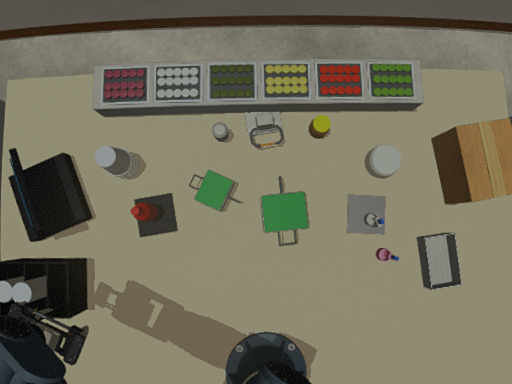

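View pics/wrist0.png

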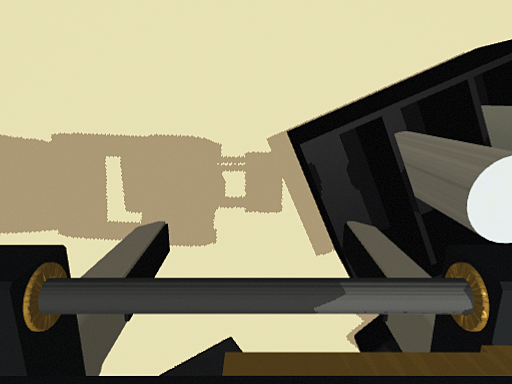

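The top view shows the large bin at about (285,212) with its loop upward, the hook with its orange gate at about (266,145), and the steel dipper at about (372,219). I'll zoom in on these.

```bash
cat > h.py <<'E'
from station import *
import numpy as np, cv2
from scipy.spatial.transform import Rotation as R
def ray(s,px):
    u=cv2.undistortPoints(np.array([[px]],float),s["K"],np.array(s["distortion"]))[0,0]
    d=R.from_quat(s["orientation"]).as_matrix()@np.array([u[0],-u[1],-1.])
    return np.array(s["position"]),d
def atz(s,px,z):
    p,d=ray(s,px); return p+d*(z-p[2])/d[2]
def proj(s,P):
    Rm=R.from_quat(s["orientation"]).as_matrix()
    c=(np.atleast_2d(P)-s["position"])@Rm; c=c*[1,-1,-1]
    return cv2.projectPoints(c,np.zeros(3),np.zeros(3),s["K"],np.array(s["distortion"]))[0][:,0]
def tri(s1,p1,s2,p2):
    a,d=ray(s1,p1);b,e=ray(s2,p2)
    t=np.linalg.lstsq(np.stack([d,-e],1),b-a,rcond=None)[0]
    x,y=a+t[0]*d,b+t[1]*e
    return (x+y)/2,np.linalg.norm(x-y)
def crop(s,x,y,w,h,k,name):
    f=s["frame"][y:y+h,x:x+w]
    cv2.imwrite("pics/"+name,cv2.resize(f,None,fx=k,fy=k,interpolation=cv2.INTER_CUBIC))
E
python3 - <<'E'
from h import *
t=snapshot("top");s=snapshot("scene")
crop(t,235,100,110,150,4,"t1.png")
crop(t,340,180,80,100,6,"t2.png")
crop(s,190,130,100,160,4,"s1.png")
crop(s,110,100,80,100,6,"s2.png")
f=t["frame"];hsv=cv2.cvtColor(f,cv2.COLOR_BGR2HSV)
def blobs(s,lo,hi,n):
    hsv=cv2.cvtColor(s["frame"],cv2.COLOR_BGR2HSV)
    m=cv2.inRange(hsv,lo,hi)
    k,l,st,c=cv2.connectedComponentsWithStats(m)
    for i in range(1,k):
        if st[i,4]>4: 
            cnt=cv2.findContours((l==i).astype('uint8'),0,2)[0][0]
            print(n,st[i],c[i].round(1),cv2.minAreaRect(cnt))
for a,b in((t,"top"),(s,"scene")):
    blobs(a,(50,120,60),(75,255,255),b+" green")
    blobs(a,(8,150,150),(18,255,255),b+" orange")
    blobs(a,(100,120,60),(125,255,255),b+" blue")
E
```

```text
top green [195 171  37  39 827] [213.2 189.6] ((213.19163513183594, 189.58941650390625), (26.218896865844727, 31.595584869384766), 25.016895294189453)
top green [ 262  192   45   40 1481] [284.2 211.4] ((284.25994873046875, 211.40924072265625), (35.250980377197266, 42.163429260253906), 84.14398956298828)
top blue [ 16 178   3   7   7] [ 16.7 181. ] ((16.69999885559082, 181.10000610351562), (6.324554920196533, 0.6324554085731506), 71.56504821777344)
top blue [ 26 208   3   7   8] [ 26.8 211.4] ((26.54999542236328, 211.15000915527344), (6.324554920196533, 0.9486832022666931), 71.56504821777344)
top blue [ 28 216   3   4   5] [ 29.  217.2] ((29.20000648498535, 217.40003967285156), (3.5777084827423096, 0.8944271206855774), 63.43495178222656)
top blue [380 219   4   5  16] [381.7 221.1] ((381.5, 221.0), (4.0, 3.0), 90.0)
top blue [394 257   5   3  13] [396. 258.] ((396.0, 258.0), (2.0, 4.0), 90.0)
scene green [ 209  153   42   31 1204] [230.  168.2] ((229.5, 168.0), (30.0, 41.0), 90.0)
scene green [279 179  39  36 778] [298.2 196.8] ((298.1334228515625, 196.59654235839844), (28.177661895751953, 29.155729293823242), 27.758541107177734)
scene blue [132 118   4   3  10] [133.5 119. ] ((133.5, 119.0), (2.0, 3.0), 90.0)
scene blue [137 145   4   5  14] [138.5 146.9] ((138.5, 147.0), (4.0, 3.0), 90.0)
```

```bash
cd pics; python3 -c "
import cv2,numpy as np
a=[cv2.imread(x+'.png') for x in('t1','s1')];h=max(i.shape[0] for i in a)
a=[cv2.copyMakeBorder(i,0,h-i.shape[0],0,8,0) for i in a];z=cv2.hconcat(a);print(z.shape);cv2.imwrite('c1.png',z[:600,:800] if 0 else cv2.resize(z,None,fx=.9,fy=.9))
a=[cv2.imread(x+'.png') for x in('t2','s2')];z=cv2.hconcat(a);print(z.shape);cv2.imwrite('c2.png',cv2.resize(z,None,fx=.8,fy=.8))"
```

```text
(640, 856, 3)
(600, 960, 3)
```

View pics/c1.png

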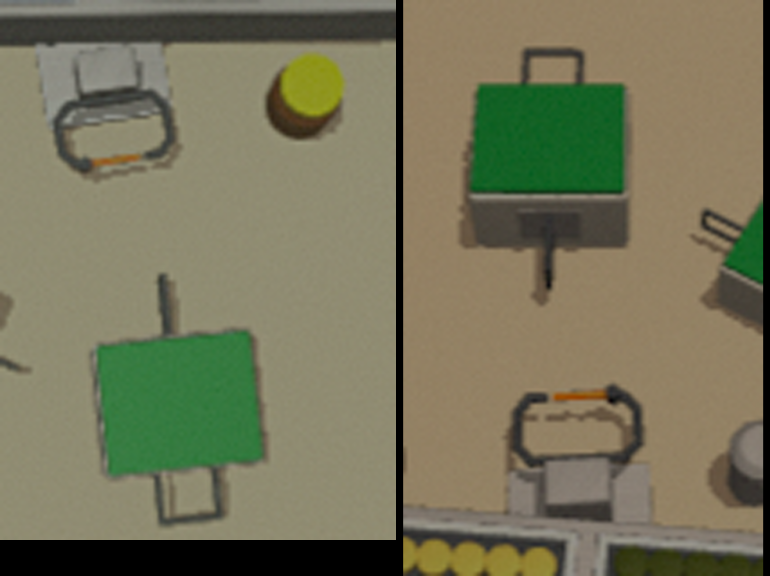

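View pics/c2.png

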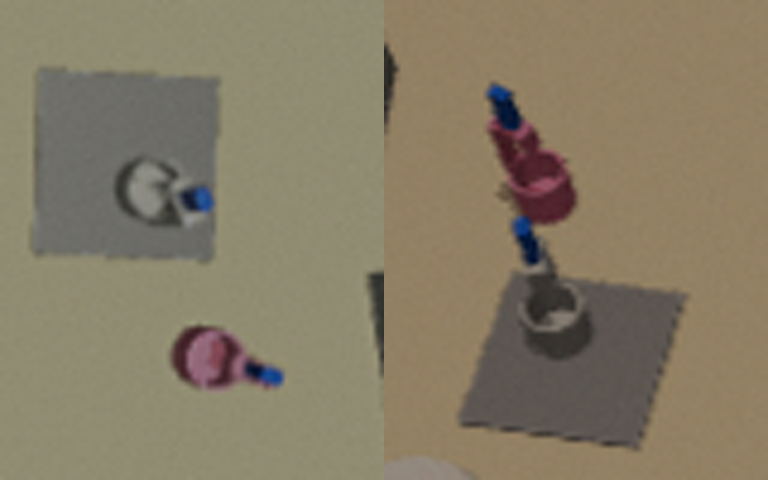

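```bash
cat > m.py <<'E'
from h import *
def mask(s,lo,hi,x,y,w,h):
    hsv=cv2.cvtColor(s["frame"],cv2.COLOR_BGR2HSV); m=cv2.inRange(hsv,lo,hi)
    o=np.zeros_like(m);o[y:y+h,x:x+w]=m[y:y+h,x:x+w];return o
def big(m):
    k,l,st,c=cv2.connectedComponentsWithStats(m);i=1+np.argmax(st[1:,4]);return (l==i).astype('uint8')
def quad(s,x,y,w,h):
    m=big(mask(s,(50,120,60),(75,255,255),x,y,w,h))
    c=cv2.findContours(m,0,2)[0][0].astype(float)[:,0]
    return m,c
E
python3 - <<'E'
from m import *
t=snapshot("top");s=snapshot("scene")
for cam,box,gb in((t,(240,170,80,80),(250,130,35,30)),(s,(195,140,70,60),(215,230,45,25))):
    m,c=quad(cam,*box)
    # boundary to plane z .094
    P=np.array([atz(cam,p,.094)[:2] for p in c],np.float32)
    r=cv2.minAreaRect(P*1000);print("lid",r)
    ys,xs=np.nonzero(m);print(" centroid",atz(cam,(xs.mean(),ys.mean()),.094))
    g=mask(cam,(3,110,90),(22,255,255),*gb)
    ys,xs=np.nonzero(g);print(len(xs),list(zip(xs,ys)))
    pts=np.array([atz(cam,p,.045)[:2] for p in zip(xs,ys)])
    if len(pts)>3:
        d=pts-pts.mean(0);u,_,v=np.linalg.svd(d);v=v[0];print("gate",pts.mean(0),v,np.degrees(np.arctan2(v[0],-v[1])),(d@v).min(),(d@v).max())
# tab
for b in((381.7,221.1),):
    print("tab tri",tri(t,b,s,(138.5,146.9)))
crop(t,250,125,40,30,18,"g1.png");crop(s,210,230,50,30,15,"g2.png")
E
```

```text
lid ((488.66546630859375, -64.26710510253906), (100.08241271972656, 120.5150146484375), 4.333275318145752)
 centroid [ 0.48863385 -0.06398013  0.094     ]
26 [(np.int64(267), np.int64(143)), (np.int64(268), np.int64(143)), (np.int64(269), np.int64(143)), (np.int64(270), np.int64(143)), (np.int64(271), np.int64(143)), (np.int64(272), np.int64(143)), (np.int64(273), np.int64(143)), (np.int64(261), np.int64(144)), (np.int64(262), np.int64(144)), (np.int64(263), np.int64(144)), (np.int64(264), np.int64(144)), (np.int64(265), np.int64(144)), (np.int64(266), np.int64(144)), (np.int64(267), np.int64(144)), (np.int64(268), np.int64(144)), (np.int64(269), np.int64(144)), (np.int64(270), np.int64(144)), (np.int64(271), np.int64(144)), (np.int64(272), np.int64(144)), (np.int64(260), np.int64(145)), (np.int64(261), np.int64(145)), (np.int64(262), np.int64(145)), (np.int64(263), np.int64(145)), (np.int64(264), np.int64(145)), (np.int64(265), np.int64(145)), (np.int64(266), np.int64(145))]
gate [ 0.69411954 -0.02049121] [ 0.11540818 -0.99331815] 6.627168845862889 -0.01987154535816607 0.01989227602
[... 861 characters left out ...]
64(240)), (np.int64(233), np.int64(240)), (np.int64(234), np.int64(240)), (np.int64(235), np.int64(240)), (np.int64(236), np.int64(240)), (np.int64(237), np.int64(240)), (np.int64(238), np.int64(240)), (np.int64(239), np.int64(240)), (np.int64(240), np.int64(240)), (np.int64(241), np.int64(240)), (np.int64(242), np.int64(240)), (np.int64(243), np.int64(240)), (np.int64(244), np.int64(240)), (np.int64(245), np.int64(240)), (np.int64(232), np.int64(241)), (np.int64(233), np.int64(241))]
gate [ 0.69442424 -0.01841905] [-0.15640464  0.98769306] -171.00173024498596 -0.020524775150441616 0.01860464414884373
tab tri (array([ 0.45309235, -0.33759176,  0.1127016 ]), np.float64(0.0031288951790176744))
```

Call:
play_rows([
  [[0.01,-0.035,0.01],[0,0,-0.07]],
  [[0.022,-0.07,0.02],[0,0,-0.14]],
  [[0.034,-0.105,0.03],[0,0,-0.2]],
  [[0.046,-0.14,0.04],[0,0,-0.27]],
  [[0.06,-0.175,0.05],[0,0,-0.34]],
  [[0.074,-0.21,0.05],[0,0,-0.41]],
  [[0.087,-0.245,0.05],[0,0,-0.475]],
  [[0.1,-0.28,0.05],[0,0,-0.54]],
], hand=0.026, newtons=30)

```text
time: 1.02
position: [0.3208, 0.2222, 0.2769]
tcp_rot: [0.953, 0.303, 0.0, -0.0]
contact_force: [1.0, 0.0, -0.2]
finger_gap: 0.476
```

Call:
play_rows([
  [[0.01,-0.037,0],[0,0,-0.07]],
  [[0.02,-0.074,0],[0,0,-0.14]],
  [[0.03,-0.111,0],[0,0,-0.2]],
  [[0.04,-0.148,0],[0,0,-0.27]],
  [[0.05,-0.185,0],[0,0,-0.34]],
  [[0.06,-0.222,0],[0,0,-0.41]],
  [[0.07,-0.26,0],[0,0,-0.475]],
  [[0.078,-0.294,0],[0,0,-0.54]],
])

```text
time: 1.68
position: [0.3988, -0.0726, 0.2768]
tcp_rot: [0.999, 0.037, 0.0, 0.0]
contact_force: [1.1, 1.0, -0.2]
finger_gap: 0.279
```

```bash
python3 - <<'E'
from h import *
s=snapshot("wrist"); cv2.imwrite("pics/w1.png",s["frame"]);print(state()["position"],state()["joint_pos"],R.from_quat(state()["tcp_rot"]).as_matrix().round(3),s["position"],s["orientation"])
E
```

```text
[ 0.39997836 -0.07654057  0.27682253] [-3.02405981e-01  2.52959932e-02  1.92366122e+00 -1.78422871e-03
  1.19093789e+00 -3.69329397e-01] [[ 0.998  0.068  0.001]
 [ 0.068 -0.998 -0.002]
 [ 0.001  0.002 -1.   ]] [ 0.39382566 -0.00282198  0.43603723] [-0.12809967 -0.00550865  0.03750195  0.9910367 ]
```

View pics/w1.png

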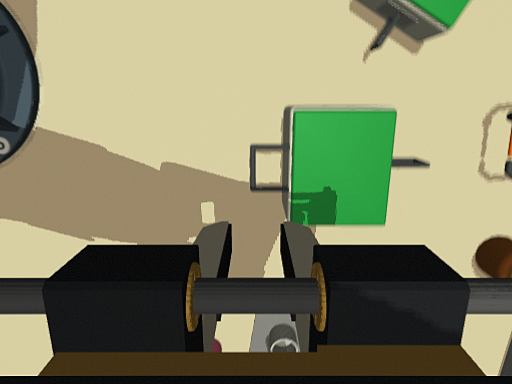

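```bash
python3 - <<'E'
from m import *
s=snapshot("wrist")
print("bar ends",[atz(s,p,.08).round(4) for p in((252,147),(252,189),(252,168))])
m=big(mask(s,(50,100,40),(75,255,255),270,90,140,150))
c=cv2.findContours(m,0,2)[0][0]
h=cv2.convexHull(c).astype(float)[:,0]
P=np.array([atz(s,p,.094)[:2] for p in h],np.float32)*1000
print(cv2.minAreaRect(P))
for p in((390,163),(415,163),(429,164)): print(atz(s,p,.045),atz(s,p,.061))
crop(s,240,80,272,200,2.9,"w1c.png")
E
```

```text
bar ends [array([ 0.3955, -0.0546,  0.08  ]), array([ 0.3985, -0.1008,  0.08  ]), array([ 0.397 , -0.0773,  0.08  ])]
((488.0339050292969, -63.09588623046875), (103.54660034179688, 122.44996643066406), 4.524725914001465)
[ 0.5600694  -0.06702388  0.045     ] [ 0.55333003 -0.06454608  0.061     ]
[ 0.58963893 -0.0649904   0.045     ] [ 0.58168922 -0.06259584  0.061     ]
[ 0.60643459 -0.06504201  0.045     ] [ 0.59779739 -0.06264533  0.061     ]
```

View pics/w1c.png

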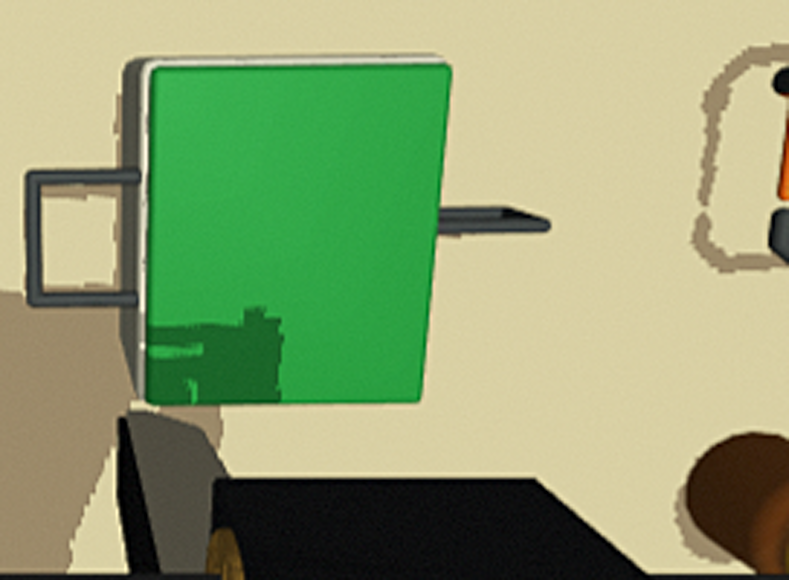

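```bash
python3 - <<'E'
from h import *
s=snapshot("wrist");st=state();print(st["position"],st["qvel"].round(3),st["finger_gap"])
crop(s,400,60,112,200,3,"w2c.png")
E
```

```text
[ 0.39869658 -0.07189285  0.27645587] [ 0.066 -0.02   0.026  0.009  0.007  0.006] 0.2776941435245697
```

Call:
play_rows([
  [[-0.001,0,-0.03],[0,0,0]],
  [[-0.002,0,-0.06],[0,0,0.002]],
  [[-0.003,0,-0.09],[0,0,0.004]],
  [[-0.003,-0.001,-0.12],[0,0,0.006]],
  [[-0.003,-0.001,-0.145],[0,0,0.008]],
  [[-0.003,-0.001,-0.16],[0,0,0.008]],
  [[-0.003,-0.001,-0.162],[0,0,0.008]],
  [[-0.003,-0.001,-0.162],[0,0,0.008]],
])

```text
time: 2.5
position: [0.3952, -0.0703, 0.1145]
tcp_rot: [0.999, 0.044, -0.001, -0.0]
contact_force: [0.1, 0.4, -0.2]
finger_gap: 0.28
```

```bash
python3 - <<'E'
from h import *
s=snapshot("wrist");st=state();print(st["position"],st["qvel"].round(3),st["finger_gap"],R.from_quat(st["tcp_rot"]).as_matrix()[:,0])
cv2.imwrite("pics/w3.png",s["frame"])
for p in((0.3965,-.048,.08),(0.3965,-.071,.08),(0.3965,-.094,.08)): print(proj(s,p))
E
```

```text
[ 0.39583143 -0.07059637  0.11525468] [-0.007 -0.018 -0.012 -0.     0.002 -0.   ] 0.2804456087902005 [9.96190892e-01 8.71988885e-02 2.46506057e-04]
[[260.1757109  183.99022358]]
[[256.71089769 220.186833  ]]
[[253.43630225 254.39964239]]
```

View pics/w3.png

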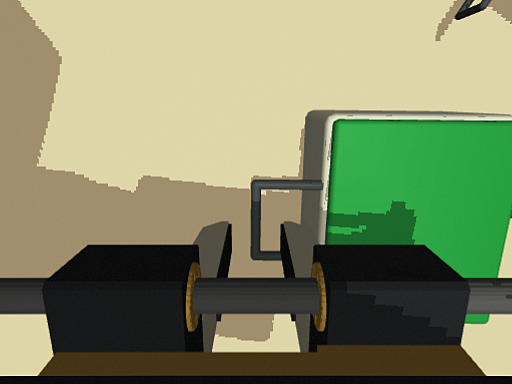

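The bar at (256, 184–256) lies midway between the fingers and matches the prediction. I'll descend and grip it.

Call:
play_rows([
  [[0,0,-0.015],[0,0,0]],
  [[0,0,-0.03],[0,0,0]],
  [[0,0,-0.042],[0,0,0]],
  [[0,0,-0.045],[0,0,0]],
  [[0,0,-0.045],[0,0,0]],
  [[0,0,-0.045],[0,0,0]],
  [[0,0,-0.045],[0,0,0]],
  [[0,0,-0.045],[0,0,0]],
])

```text
time: 3.22
position: [0.3961, -0.0713, 0.0705]
tcp_rot: [0.999, 0.043, 0.001, 0.0]
contact_force: [0.0, 0.7, -0.3]
finger_gap: 0.279
```

Call:
play_rows([
  [[0,0,0],[0,0,0]],
  [[0,0,0],[0,0,0]],
  [[0,0,0],[0,0,0]],
  [[0,0,0],[0,0,0]],
  [[0,0,0],[0,0,0]],
  [[0,0,0],[0,0,0]],
  [[0,0,0],[0,0,0]],
  [[0,0,0],[0,0,0]],
], hand=0.0, newtons=40)

```text
time: 3.88
position: [0.3955, -0.0712, 0.0697]
tcp_rot: [0.999, 0.043, -0.0, -0.0]
contact_force: [-2.6, -0.8, 5.5]
finger_gap: 0.049
```

```bash
python3 - <<'E'
from h import *
s=snapshot("wrist");t=snapshot("top");st=state();print(st["position"],st["contact_force"],st["finger_gap"]*.093)
cv2.imwrite("pics/w4.png",s["frame"]);crop(t,235,110,110,150,4,"t4.png")
sc=snapshot("scene");crop(sc,200,220,80,60,9,"s4.png")
E
```

```text
[ 0.39551011 -0.07118713  0.0696813 ] [-1.82573203 -1.10511169  5.15961586] 0.004440272309639114
```

View pics/t4.png

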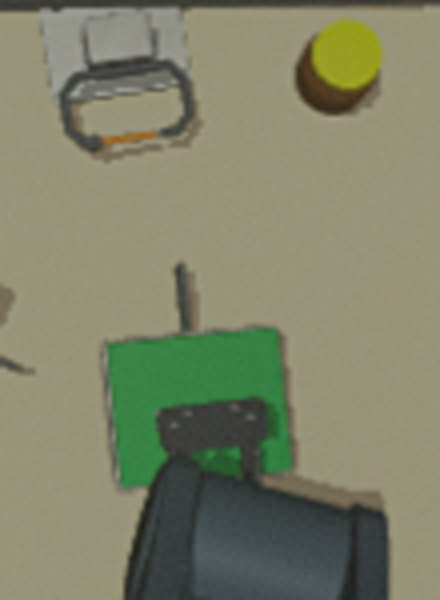

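View pics/s4.png

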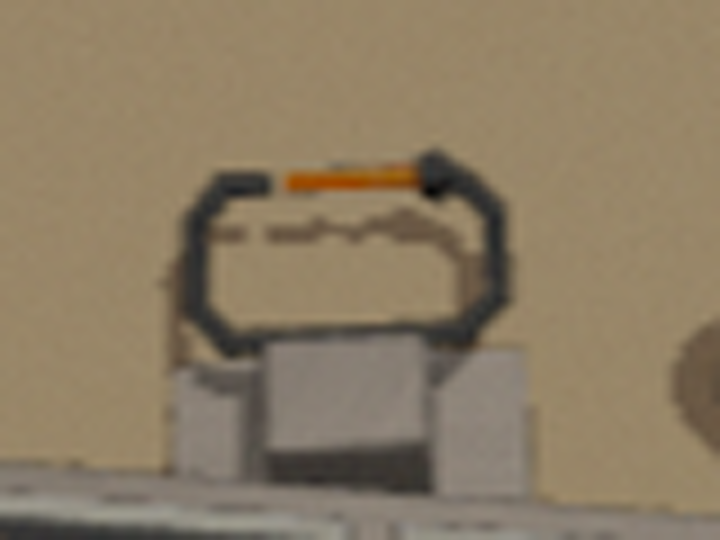

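View pics/w2c.png

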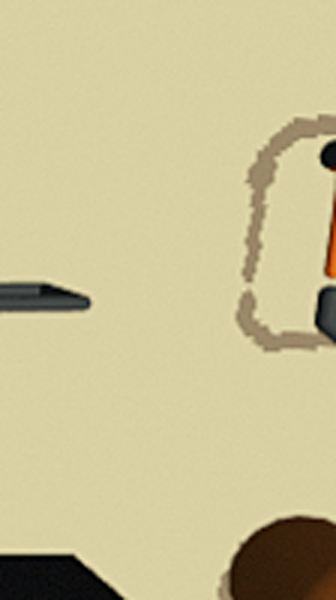

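```bash
python3 - <<'E'
from h import *
s=snapshot("scene");t=snapshot("top")
def c(p,o,k): return (o[0]+(p[0]+.5)/k-.5,o[1]+(p[1]+.5)/k-.5)
S=lambda p:c(p,(200,220),9); T=lambda p:c(p,(235,110),4)
for n,a,b in(("hinge",(432,176),(97,143)),("free",(287,183),(158,135)),("left out",(508,260),(64,110)),("right out",(186,260),(195,100)),("backL",(432,332),(92,72)),("backR",(240,342),(170,64)),):
    print(n,atz(s,S(a),.045)[:2].round(4),atz(t,T(b),.045)[:2].round(4),tri(s,S(a),t,T(b)))
# clip bar top z~.061 in top view at tip
print("clip tip", atz(t,T((180,263)),.061),atz(t,T((180,263)),.029))
E
```

```text
hinge [0.6916 0.0069] [0.6904 0.0026] (array([0.69071788, 0.00469494, 0.04276519]), np.float64(0.004219878678954125))
free [ 0.6975 -0.0375] [ 0.6956 -0.0436] (array([ 0.69608772, -0.04077871,  0.04150939]), np.float64(0.006000992393037076))
left out [0.7173 0.0325] [0.7163 0.0269] (array([0.71659928, 0.02967279, 0.0429112 ]), np.float64(0.005464532741133002))
right out [ 0.7252 -0.0654] [ 0.722  -0.0724] (array([ 0.72300488, -0.06948613,  0.03943441]), np.float64(0.006791347271441654))
backL [0.7423 0.0114] [0.7452 0.0051] (array([0.74396625, 0.00835055, 0.04913278]), np.float64(0.0064227884943150754))
backR [ 0.7501 -0.046 ] [ 0.7502 -0.0543] (array([ 0.75002567, -0.05018512,  0.04469237]), np.float64(0.008240043077100941))
clip tip [ 0.59599112 -0.0561595   0.061     ] [ 0.59978655 -0.05842863  0.029     ]
```

Call:
play_rows([
  [[0.006,0.001,0],[0,0,0.003]],
  [[0.014,0.003,0],[0,0,0.007]],
  [[0.022,0.005,0],[0,0,0.011]],
  [[0.03,0.007,0],[0,0,0.015]],
  [[0.038,0.009,0],[0,0,0.019]],
  [[0.046,0.011,0],[0,0,0.023]],
  [[0.052,0.0125,0],[0,0,0.026]],
  [[0.054,0.013,0],[0,0,0.026]],
], newtons=60)

```text
time: 4.8
position: [0.4493, -0.0581, 0.0697]
tcp_rot: [0.998, 0.056, -0.001, -0.0]
contact_force: [-11.0, -4.0, 14.4]
finger_gap: 0.046
```

```bash
python3 - <<'E'
from h import *
s=snapshot("wrist");t=snapshot("top");st=state();print(st["position"],st["contact_force"],st["finger_gap"]*.093,R.from_quat(st["tcp_rot"]).as_rotvec())
cv2.imwrite("pics/w5.png",s["frame"]);crop(t,235,110,110,100,7,"t5.png")
sc=snapshot("scene");crop(sc,190,170,80,90,6,"s5.png")
E
```

```text
[ 0.44942644 -0.05812872  0.06968328] [-3.26326413 -0.71390149  7.10784254] 0.003678637081460545 [-3.13649163e+00 -1.75891678e-01  1.64609364e-03]
```

View pics/t5.png

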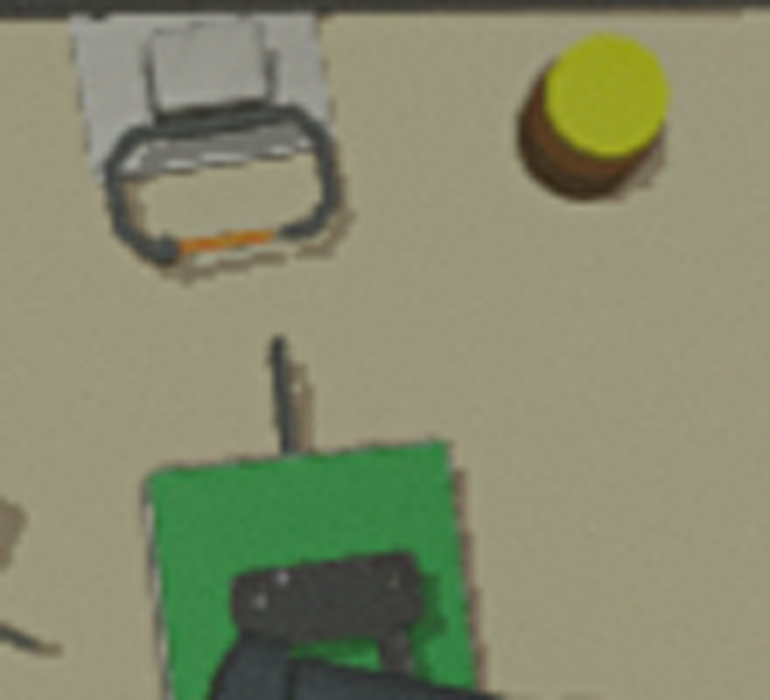

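View pics/s5.png

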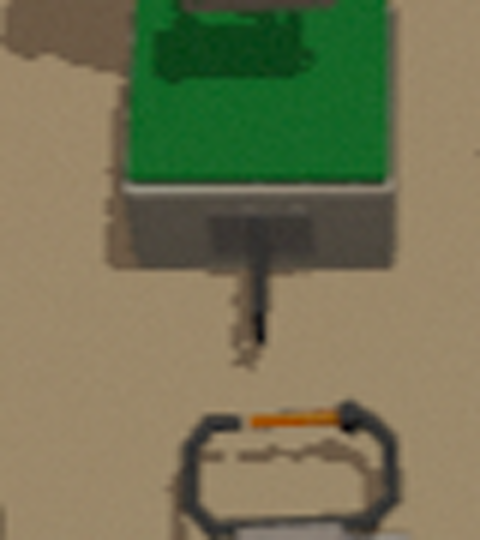

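View pics/w5.png

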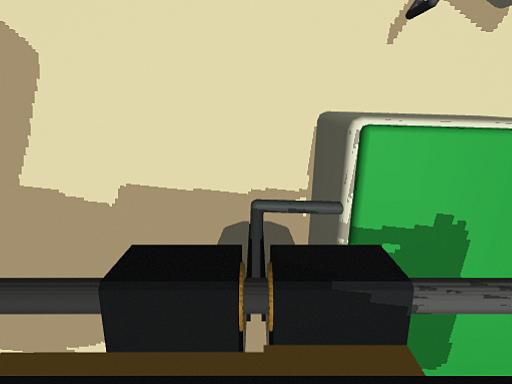

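```bash
python3 - <<'E'
from h import *
s=snapshot("scene");t=snapshot("top")
def c(p,o,k): return (o[0]+(p[0]+.5)/k-.5,o[1]+(p[1]+.5)/k-.5)
S=lambda p:c(p,(190,170),6); T=lambda p:c(p,(235,110),7)
def rep(cam,F,hinge,free,tip,tz,l,r,lz):
    H=atz(cam,F(hinge),.045)[:2];f=atz(cam,F(free),.045)[:2]
    tp=atz(cam,F(tip),tz)[:2]
    y=(H-f)/np.linalg.norm(H-f);x=np.array([y[1],-y[0]])
    m=(H-36*y/1e3+f+9*y/1e3)/2
    L=atz(cam,F(l),lz)[:2];Rr=atz(cam,F(r),lz)[:2];b=L-Rr
    print("len",np.linalg.norm(H-f),"yaw hook",np.degrees(np.arctan2(-y[0],y[1])),"bin",np.degrees(np.arctan2(-b[0],b[1])),"mouth",m)
    for a in (5.,6.,7.):
        a=np.radians(a);x=np.array([np.cos(a),np.sin(a)]);y=np.array([-x[1],x[0]]);print("  tip in hook",((tp-m)@x).round(4),((tp-m)@y).round(4))
rep(t,T,(168,249),(273,238),(278,341),.061,(150,476),(447,443),.094)
rep(s,S,(350,417),(250,423),(260,344),.029,(388,182),(127,186),.092)
E
```

```text
len 0.04557415699555425 yaw hook 4.88266456752457 bin 5.081626476891098 mouth [ 0.69420535 -0.03263142]
  tip in hook -0.0475 -0.0051
  tip in hook -0.0476 -0.0042
  tip in hook -0.0476 -0.0034
len 0.04632010998393209 yaw hook 8.299673344439169 bin 5.637223227877346 mouth [ 0.69671693 -0.02836926]
  tip in hook -0.047 -0.0066
  tip in hook -0.0471 -0.0057
  tip in hook -0.0472 -0.0049
```

Call:
play_rows([
  [[0.004,0.001,0],[0,0,0.002]],
  [[0.01,0.0025,0],[0,0,0.004]],
  [[0.016,0.004,0],[0,0,0.006]],
  [[0.022,0.005,0],[0,0,0.008]],
  [[0.028,0.0065,0],[0,0,0.01]],
  [[0.034,0.0075,0],[0,0,0.01]],
  [[0.038,0.0085,0],[0,0,0.01]],
  [[0.039,0.0085,0],[0,0,0.01]],
])

```text
time: 5.72
position: [0.488, -0.0496, 0.0697]
tcp_rot: [0.998, 0.061, -0.001, -0.0]
contact_force: [-11.8, -1.9, 14.1]
finger_gap: 0.045
```

```bash
python3 - <<'E'
from h import *
t=snapshot("top");st=state();print(st["position"],st["contact_force"],st["finger_gap"]*.093)
crop(t,245,120,60,60,12,"t6.png")
sc=snapshot("scene");crop(sc,200,190,60,70,8,"s6.png")
E
```

```text
[ 0.48800443 -0.04963811  0.06966426] [-5.87779441 -0.67105918  9.39429683] 0.003863675842546868
```

View pics/t6.png

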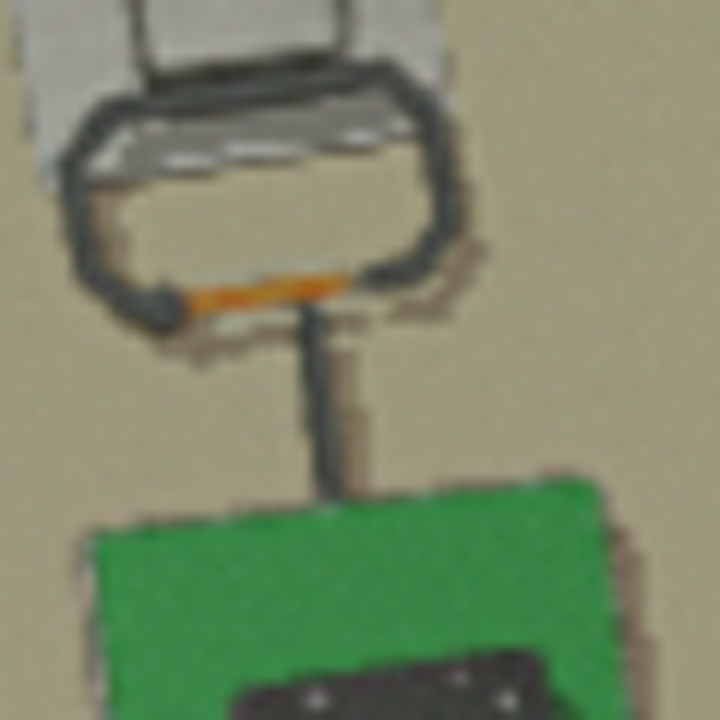

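View pics/s6.png

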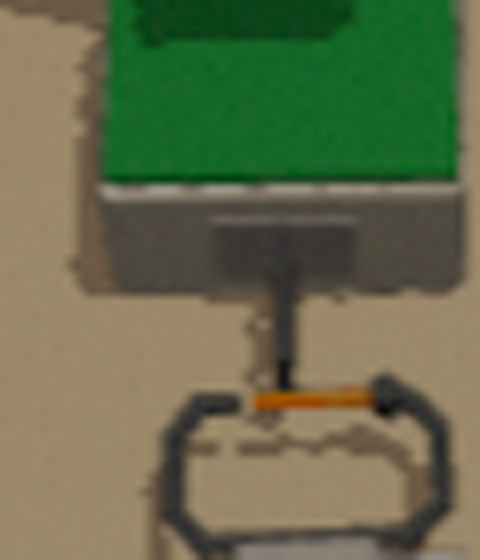

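Call:
play_rows([
  [[0.004,0.0004,0],[0,0,0]],
  [[0.008,0.0008,0],[0,0,0]],
  [[0.012,0.0012,0],[0,0,0]],
  [[0.016,0.0016,0],[0,0,0]],
  [[0.02,0.002,0],[0,0,0]],
  [[0.024,0.0024,0],[0,0,0]],
  [[0.028,0.0028,0],[0,0,0]],
  [[0.03,0.003,0],[0,0,0]],
])

```text
time: 6.48
position: [0.5163, -0.0466, 0.0696]
tcp_rot: [0.998, 0.061, -0.003, -0.0]
contact_force: [-18.4, -2.5, 20.4]
finger_gap: 0.044
```

```bash
python3 - <<'E'
from h import *
t=snapshot("top");st=state();print(st["position"],st["contact_force"],st["finger_gap"]*.093)
crop(t,245,115,60,60,9,"t7.png")
sc=snapshot("scene");crop(sc,200,200,60,60,9,"s7.png")
E
cd pics; python3 -c "
import cv2
cv2.imwrite('c7.png',cv2.resize(cv2.hconcat([cv2.imread('t7.png'),cv2.imread('s7.png')]),None,fx=.74,fy=.74))"
```

```text
[ 0.51665493 -0.04663089  0.06964869] [-12.55843427  -0.25869689  15.69139348] 0.004180551978253016
```

View pics/c7.png

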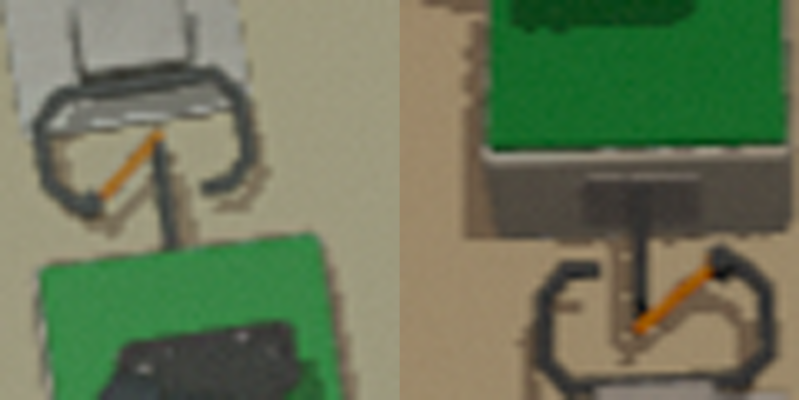

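Call:
play_rows([
  [[0.003,0.0003,0],[0,0,0]],
  [[0.006,0.0005,0],[0,0,0]],
  [[0.009,0.0008,0],[0,0,0]],
  [[0.012,0.001,0],[0,0,0]],
  [[0.015,0.0013,0],[0,0,0]],
  [[0.018,0.0015,0],[0,0,0]],
  [[0.02,0.0018,0],[0,0,0]],
  [[0.02,0.0018,0],[0,0,0]],
])

```text
time: 7.25
position: [0.538, -0.045, 0.0697]
tcp_rot: [0.998, 0.061, -0.001, -0.0]
contact_force: [-6.4, -0.7, 8.3]
finger_gap: 0.044
```

```bash
python3 - <<'E'
from h import *
t=snapshot("top");st=state();print(st["position"],st["contact_force"],st["finger_gap"]*.093)
crop(t,245,115,60,60,9,"t7.png")
sc=snapshot("scene");crop(sc,200,200,60,60,9,"s7.png")
E
cd pics; python3 -c "
import cv2
cv2.imwrite('c8.png',cv2.resize(cv2.hconcat([cv2.imread('t7.png'),cv2.imread('s7.png')]),None,fx=.74,fy=.74))"
```

```text
[ 0.5380238  -0.0449644   0.06970618] [-5.46032459 -1.21634718  8.90863948] 0.0044259872482855876
```

View pics/c8.png

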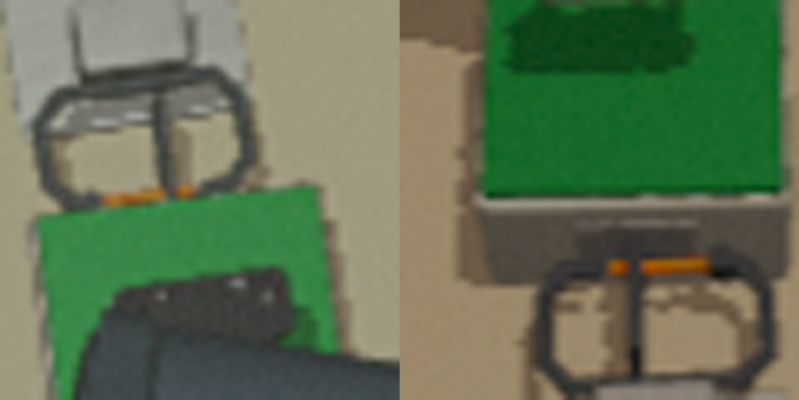

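The gate is shut behind the clip bar in both views: orange is across the mouth and the bar is near the hook's back. I'll release and go up.

Call:
play_rows([
  [[0,0,0],[0,0,0]],
  [[0,0,0],[0,0,0]],
  [[0,0,0],[0,0,0]],
  [[0,0,0],[0,0,0]],
  [[0,0,0],[0,0,0]],
  [[0,0,0],[0,0,0]],
  [[0,0,0],[0,0,0]],
  [[0,0,0],[0,0,0]],
], hand=0.026)

```text
time: 8.02
position: [0.5386, -0.0449, 0.0696]
tcp_rot: [0.998, 0.061, -0.0, 0.0]
contact_force: [-0.2, -0.5, 0.5]
finger_gap: 0.278
```

Call:
play_rows([
  [[0,0,0.01],[0,0,0]],
  [[0,0,0.035],[0,0,0]],
  [[0,0,0.06],[0,0,0]],
  [[0,0,0.09],[0,0,0]],
  [[-0.01,-0.03,0.12],[0,0,-0.1]],
  [[-0.03,-0.065,0.14],[0,0,-0.2]],
  [[-0.05,-0.1,0.15],[0,0,-0.3]],
  [[-0.07,-0.135,0.15],[0,0,-0.4]],
])

```text
time: 8.68
position: [0.4703, -0.1783, 0.2228]
tcp_rot: [0.99, -0.14, 0.002, 0.001]
contact_force: [-0.3, -0.1, -0.3]
finger_gap: 0.279
```

```bash
python3 - <<'E'
from m import *
t=snapshot("top");st=state();print(st["position"],st["contact_force"],st["joint_pos"].round(2))
cv2.imwrite("pics/t9.png",t["frame"]);w=snapshot("wrist");cv2.imwrite("pics/w9.png",w["frame"])
E
```

```text
[ 0.46709306 -0.18335213  0.22181621] [ 0.49220239 -4.74279326  0.59212436] [-0.47  0.27  1.78 -0.    1.09 -0.17]
```

View pics/t9.png

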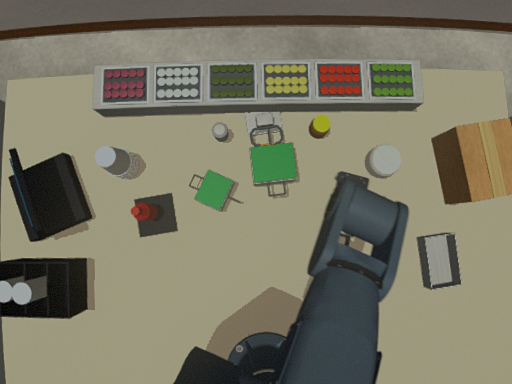

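View pics/w9.png

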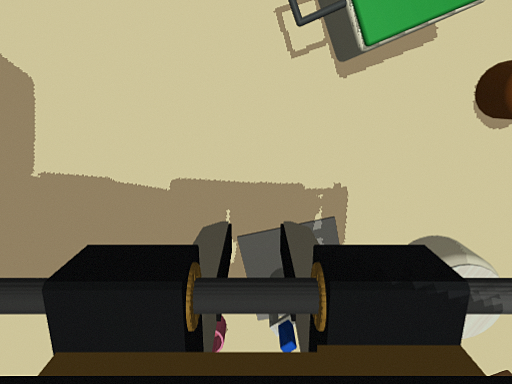

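Call:
play_rows([
  [[-0.003,-0.03,0.005],[0,0,0.04]],
  [[-0.006,-0.06,0.01],[0,0,0.08]],
  [[-0.01,-0.09,0.015],[0,0,0.12]],
  [[-0.015,-0.125,0.02],[0,0,0.16]],
  [[-0.02,-0.16,0.025],[0,0,0.2]],
  [[-0.025,-0.2,0.03],[0,0,0.24]],
  [[-0.03,-0.235,0.03],[0,0,0.28]],
  [[-0.03,-0.25,0.03],[0,0,0.28]],
])

```text
time: 9.45
position: [0.4394, -0.4303, 0.2502]
tcp_rot: [1.0, 0.002, 0.0, 0.001]
contact_force: [0.4, -0.3, -0.2]
finger_gap: 0.278
```

```bash
python3 - <<'E'
from m import *
st=state();print(st["position"],st["joint_pos"].round(2))
w=snapshot("wrist");cv2.imwrite("pics/w10.png",w["frame"]);np.save("w10",dict(w),allow_pickle=True)
t=snapshot("top");crop(t,240,110,80,100,6,"t10.png")
E
```

```text
[ 0.43943621 -0.43027708  0.25015961] [-0.85  0.45  1.45 -0.    1.24 -0.85]
```

View pics/w10.png

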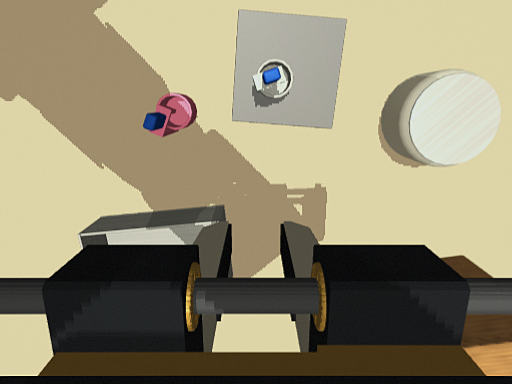

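View pics/t10.png

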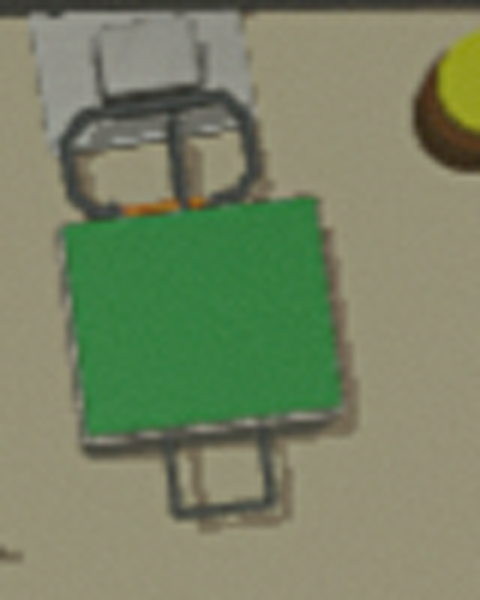

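```bash
python3 - <<'E'
from m import *
w=np.load("w10.npy",allow_pickle=True).item()
print(w["position"])
crop(w,240,50,65,60,12,"w10c.png")
m=big(mask(w,(100,120,40),(128,255,255),225,40,90,80))
c=cv2.findContours(m,0,2)[0][0];print(cv2.minAreaRect(c),cv2.moments(m,True)['m10']/m.sum(),cv2.moments(m,True)['m01']/m.sum())
E
```

```text
[ 0.43951889 -0.36018775  0.40928123]
((270.9499816894531, 75.35000610351562), (12.649109840393066, 17.39252471923828), 71.56504821777344) 271.08530805687207 75.35545023696683
```

View pics/w10c.png

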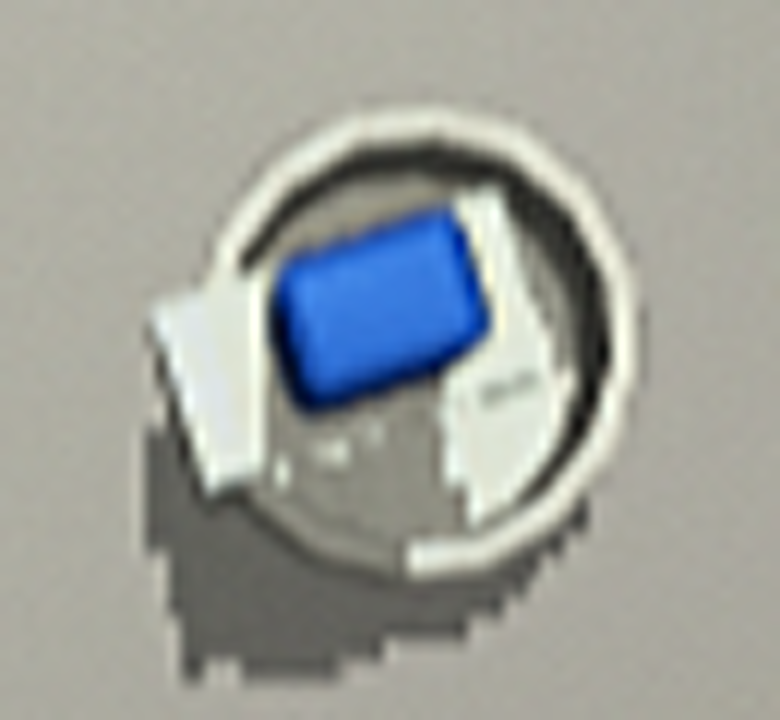

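```bash
python3 - <<'E'
from m import *
w=np.load("w10.npy",allow_pickle=True).item()
F=lambda p:(240+(p[0]+.5)/12-.5,50+(p[1]+.5)/12-.5)
def ang(a,b,z):
    d=(atz(w,F(b),z)-atz(w,F(a),z))[:2];return np.degrees(np.arctan2(d[1],d[0])).round(1),(np.linalg.norm(d)*1000).round(1)
print(ang((285,262),(450,210),.117),ang((320,400),(485,330),.117),"strap edge+90",ang((160,320),(210,490),.078),ang((160,320),(262,280),.078))
hsv=cv2.cvtColor(w["frame"],cv2.COLOR_BGR2HSV)
m=mask(w,(100,120,160),(128,255,255),225,40,90,80);ys,xs=np.nonzero(m);print(len(xs))
c=cv2.findContours(big(m),0,2)[0][0].astype(float)[:,0]
P=np.array([atz(w,p,.117)[:2] for p in c],np.float32)*1000
print("tabtop",cv2.minAreaRect(P), atz(w,(xs.mean(),ys.mean()),.117))
print("rim centre",atz(w,F((425,340)),.038), "tabblob at .103",atz(w,(271.1,75.4),.108))
E
```

```text
(np.float64(16.9), np.float64(11.8)) (np.float64(22.4), np.float64(12.3)) strap edge+90 (np.float64(-72.6), np.float64(13.4)) (np.float64(20.7), np.float64(8.5))
162
tabtop ((452.6822509765625, -339.2267150878906), (12.495437622070312, 8.458309173583984), 19.85029411315918) [ 0.45276325 -0.33913613  0.117     ]
rim centre [ 0.46021593 -0.33668352  0.038     ] tabblob at .103 [ 0.45297155 -0.33911879  0.108     ]
```

Call:
play_rows([
  [[0.002,0.012,0],[0,0,-0.12]],
  [[0.004,0.024,0],[0,0,-0.24]],
  [[0.006,0.036,0],[0,0,-0.36]],
  [[0.008,0.048,0],[0,0,-0.48]],
  [[0.01,0.06,0],[0,0,-0.6]],
  [[0.011,0.072,0],[0,0,-0.72]],
  [[0.0125,0.082,0],[0,0,-0.84]],
  [[0.0135,0.091,0],[0,0,-0.96]],
], hand=0.04)

```text
time: 10.22
position: [0.4542, -0.3336, 0.2499]
tcp_rot: [0.886, -0.463, -0.0, -0.0]
contact_force: [0.1, -1.0, 0.2]
finger_gap: 0.433
```

Call:
play_rows([
  [[0,0,-0.01],[0,0,-0.1]],
  [[0,0,-0.03],[0,0,-0.2]],
  [[0,0,-0.05],[0,0,-0.29]],
  [[0,0,-0.07],[0,0,-0.29]],
  [[0,0,-0.085],[0,0,-0.29]],
  [[0,0,-0.09],[0,0,-0.29]],
  [[0,0,-0.09],[0,0,-0.29]],
  [[0,0,-0.09],[0,0,-0.29]],
])

```text
time: 10.88
position: [0.4542, -0.3354, 0.1604]
tcp_rot: [0.812, -0.584, 0.0, -0.0]
contact_force: [0.2, -0.0, 0.8]
finger_gap: 0.431
```

```bash
python3 - <<'E'
from m import *
w=snapshot("wrist");cv2.imwrite("pics/w11.png",w["frame"])
st=state();x=R.from_quat(st["tcp_rot"]).as_matrix()[:,0];print(st["position"],st["joint_pos"].round(2),np.arctan2(x[1],x[0]),st["finger_gap"]*.093)
m=mask(w,(100,120,40),(128,255,255),0,0,512,384);ys,xs=np.nonzero(m);print(len(xs),xs.mean(),ys.mean())
for z in(.117,.103):print(proj(w,(.4528,-.339,z)))
print([proj(w,st["position"]+np.array([x[0],x[1],0])*d+[0,0,-.008]) for d in(-.02,0,.02)])
E
```

```text
[ 0.4543611  -0.33577666  0.16073787] [-0.72  0.45  1.68  0.    1.01  0.53] -1.2474035062786932 0.040056145718826
890 260.5696629213483 272.70786516853934
[[259.32965101 218.85607143]]
[[259.08680577 211.89708775]]
[array([[218.09143598, 236.99116204]]), array([[255.36933908, 237.03775189]]), array([[292.63447151, 237.08869409]])]
```

View pics/w11.png

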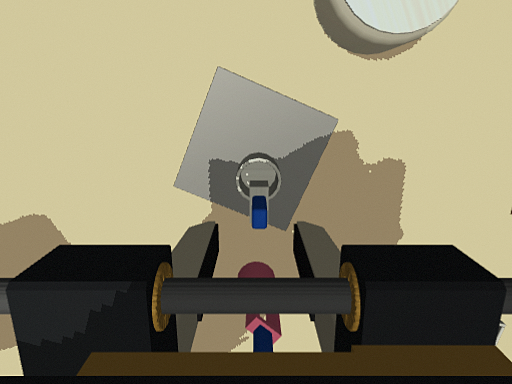

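Call:
play_rows([
  [[-0.001,-0.002,-0.01],[0,0,0]],
  [[-0.0015,-0.003,-0.022],[0,0,0]],
  [[-0.0015,-0.003,-0.034],[0,0,0]],
  [[-0.0015,-0.003,-0.046],[0,0,0]],
  [[-0.0015,-0.003,-0.056],[0,0,0]],
  [[-0.0015,-0.003,-0.064],[0,0,0]],
  [[-0.0015,-0.003,-0.067],[0,0,0]],
  [[-0.0015,-0.003,-0.067],[0,0,0]],
])

```text
time: 11.6
position: [0.452, -0.3387, 0.0916]
tcp_rot: [0.812, -0.584, -0.001, -0.0]
contact_force: [0.2, -0.4, -0.3]
finger_gap: 0.43
```

Call:
play_rows([
  [[0,0,0],[0,0,0]],
  [[0,0,0],[0,0,0]],
  [[0,0,0],[0,0,0]],
  [[0,0,0],[0,0,0]],
  [[0,0,0],[0,0,0]],
  [[0,0,0],[0,0,0]],
  [[0,0,0],[0,0,0]],
  [[0,0,0],[0,0,0]],
], hand=0.0, newtons=20)

```text
time: 12.27
position: [0.4524, -0.339, 0.0927]
tcp_rot: [0.812, -0.584, 0.0, -0.0]
contact_force: [-0.5, 0.6, 3.1]
finger_gap: 0.103
```

```bash
python3 - <<'E'
from m import *
st=state();x=R.from_quat(st["tcp_rot"]).as_matrix()[:,0];print(st["position"],st["contact_force"],np.arctan2(x[1],x[0]),st["finger_gap"]*.093)
w=snapshot("wrist");crop(w,180,130,160,140,5,"w12.png")
E
```

```text
[ 0.45238004 -0.33902205  0.09274314] [-0.52757212  0.55113488  3.14124116] -1.2480087812230964 0.009615969485741895
```

View pics/w12.png

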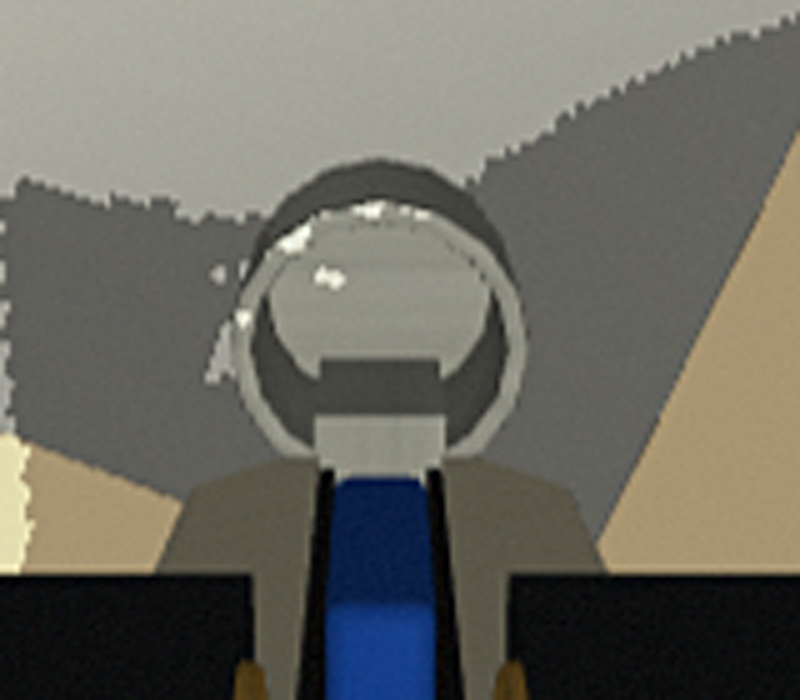

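Call:
play_rows([
  [[0,0,0.008],[0,0,0]],
  [[0,0,0.025],[0,0,0]],
  [[0,0,0.045],[0,0,0]],
  [[0,0,0.065],[0,0,0]],
  [[0,0.01,0.08],[0,0,-0.02]],
  [[0.002,0.03,0.087],[0,0,-0.06]],
  [[0.006,0.055,0.087],[0,0,-0.1]],
  [[0.01,0.08,0.087],[0,0,-0.14]],
])

```text
time: 12.98
position: [0.4623, -0.2584, 0.1805]
tcp_rot: [0.768, -0.641, 0.001, -0.0]
contact_force: [1.0, 0.4, -1.6]
finger_gap: 0.102
```

Call:
play_rows([
  [[0.003,0.03,0],[0,0,-0.03]],
  [[0.006,0.06,0],[0,0,-0.06]],
  [[0.01,0.09,0],[0,0,-0.068]],
  [[0.013,0.12,0],[0,0,-0.068]],
  [[0.016,0.15,0],[0,0,-0.068]],
  [[0.019,0.18,0],[0,0,-0.068]],
  [[0.022,0.2,0],[0,0,-0.068]],
  [[0.023,0.208,0],[0,0,-0.068]],
])

```text
time: 13.65
position: [0.4853, -0.0487, 0.1799]
tcp_rot: [0.747, -0.665, -0.0, -0.0]
contact_force: [0.2, 0.3, -0.3]
finger_gap: 0.106
```

```bash
python3 - <<'E'
from m import *
snapshot("scene");w=snapshot("wrist")
st=state();x=R.from_quat(st["tcp_rot"]).as_matrix()[:,0];print(st["position"],st["contact_force"],np.arctan2(x[1],x[0]),st["finger_gap"]*.093,w["position"])
cv2.imwrite("pics/w13.png",w["frame"])
t=snapshot("top")
m,c=quad(t,235,130,90,80)
T=lambda p:(240+(p[0]+.5)/6-.5,110+(p[1]+.5)/6-.5)
print("bar",[atz(t,T(p),.08).round(4) for p in((178,513),(272,504))])
for y in(-.068,-.045,-.022):print(proj(w,(.538,y,.08)))
E
```

```text
[ 0.48536021 -0.05025415  0.17981863] [ 0.51939104 -0.19675328 -1.11008815] -1.4540636260756528 0.009641491513412861 [ 0.5552992  -0.04089846  0.33911476]
bar [array([ 0.5372, -0.0231,  0.08  ]), array([ 0.5404, -0.0686,  0.08  ])]
[[287.9981964  129.20749091]]
[[258.18897922 125.60194379]]
[[228.21693829 121.97291855]]
```

View pics/w13.png

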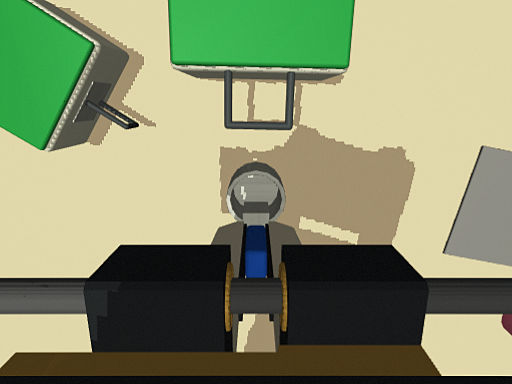

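Call:
play_rows([
  [[0,0,-0.01],[0,0,0]],
  [[0,0,-0.025],[0,0,0]],
  [[0,0,-0.04],[0,0,0]],
  [[0,0,-0.052],[0,0,0]],
  [[0,0,-0.057],[0,0,0]],
  [[0.005,0.0005,-0.057],[0,0,0]],
  [[0.01,0.001,-0.057],[0,0,0]],
  [[0.012,0.001,-0.057],[0,0,0]],
])

```text
time: 14.47
position: [0.4986, -0.0504, 0.1231]
tcp_rot: [0.746, -0.666, 0.001, -0.0]
contact_force: [0.6, 0.5, -1.7]
finger_gap: 0.106
```

```bash
python3 - <<'E'
from m import *
s=snapshot("scene");crop(s,190,110,90,90,6,"s14.png");w=snapshot("wrist")
st=state();print(st["position"],st["contact_force"])
cv2.imwrite("pics/w14.png",w["frame"]);print(proj(w,(.538,-.045,.08)))
E
```

```text
[ 0.49815402 -0.05014111  0.12311007] [ 0.28341986  0.34479442 -1.4833063 ]
[[253.7553017 153.7401093]]
```

View pics/w14.png

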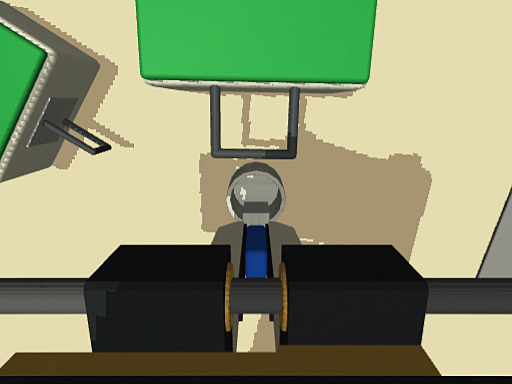

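View pics/s14.png

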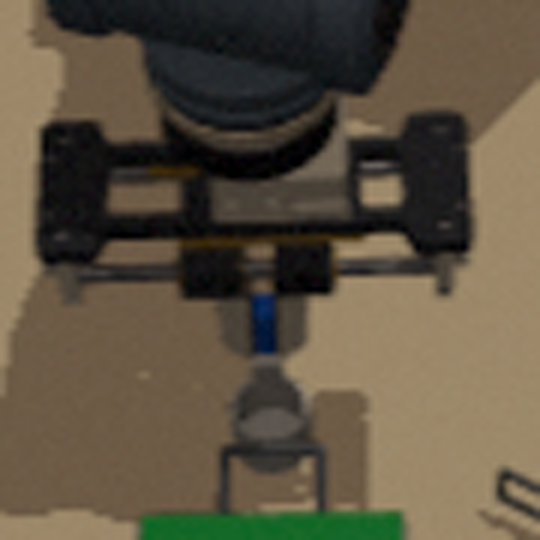

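Call:
play_rows([
  [[0.006,0.001,0],[0,0,0]],
  [[0.013,0.002,0],[0,0,0]],
  [[0.02,0.003,0],[0,0,0]],
  [[0.027,0.004,0],[0,0,0]],
  [[0.034,0.005,0],[0,0,0]],
  [[0.039,0.0055,0],[0,0,0]],
  [[0.041,0.0055,0],[0,0,0]],
  [[0.041,0.0055,0],[0,0,0]],
])

```text
time: 15.23
position: [0.5387, -0.0444, 0.1224]
tcp_rot: [0.747, -0.665, -0.0, 0.0]
contact_force: [-0.1, -0.4, -0.8]
finger_gap: 0.108
```

```bash
python3 - <<'E'
from m import *
s=snapshot("scene");w=snapshot("wrist")
st=state();print(st["position"],st["contact_force"])
crop(w,160,60,200,200,3.9,"w15.png");print(proj(w,(.538,-.045,.08)))
E
```

```text
[ 0.53808453 -0.04445417  0.12241677] [-0.09294498  0.61572385 -1.23392032]
[[255.80061822 216.26832461]]
```

View pics/w15.png

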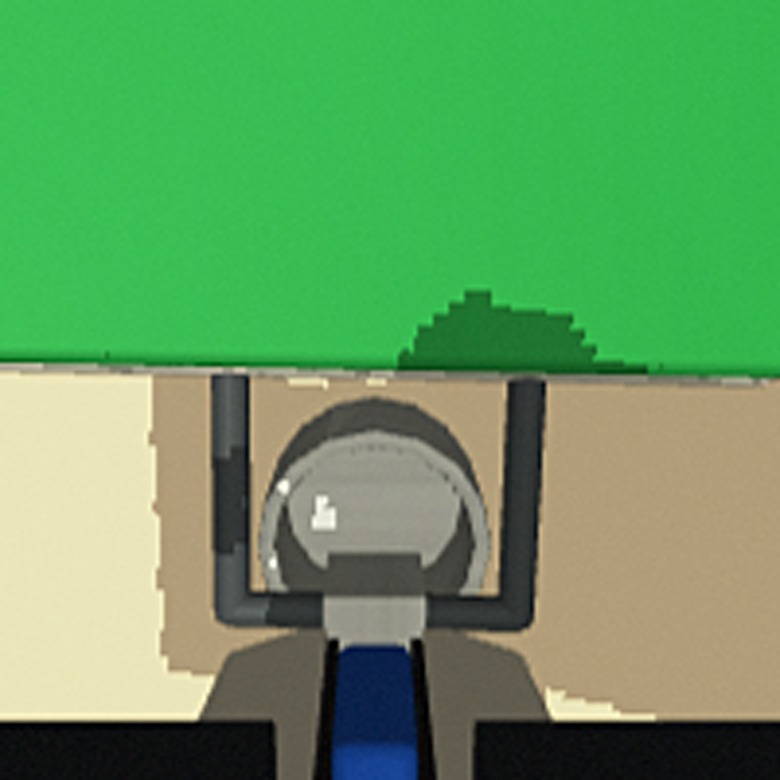

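```bash
python3 - <<'E'
from m import *
w=snapshot("wrist");p=state()["position"]
for dx in(6,-8):
  for z in(58,78):
    print(dx,z,(proj(w,p+np.array([.993*(dx+7)/1e3,.117*(dx+7)/1e3,-.0887+z/1e3]))[0]-[160,60])*3.9)
E
```

```text
6 58 [370.3525974  552.36063894]
6 78 [370.13486904 594.61498526]
-8 58 [370.47199622 638.9285154 ]
-8 78 [370.27111106 689.55094164]
```

Call:
play_rows([
  [[0,0,-0.004],[0,0,0]],
  [[0,0,-0.008],[0,0,0]],
  [[0,0,-0.012],[0,0,0]],
  [[0,0,-0.016],[0,0,0]],
  [[0,0,-0.02],[0,0,0]],
  [[0,0,-0.022],[0,0,0]],
  [[0,0,-0.023],[0,0,0]],
  [[0,0,-0.023],[0,0,0]],
])

```text
time: 16.05
position: [0.5382, -0.0444, 0.0993]
tcp_rot: [0.747, -0.665, -0.0, 0.0]
contact_force: [-0.6, -0.8, -1.7]
finger_gap: 0.111
```

Call:
play_rows([
  [[0,0,-0.0005],[0,0,0]],
  [[0,0,-0.001],[0,0,0]],
  [[0,0,-0.0015],[0,0,0]],
  [[0,0,-0.002],[0,0,0]],
  [[0,0,-0.002],[0,0,0]],
  [[0,0,-0.002],[0,0,0]],
  [[0,0,-0.002],[0,0,0]],
  [[0,0,-0.002],[0,0,0]],
])

```text
time: 16.72
position: [0.5384, -0.0445, 0.0976]
tcp_rot: [0.747, -0.665, 0.0, -0.0]
contact_force: [-0.3, -0.6, 1.3]
finger_gap: 0.109
```

```bash
python3 - <<'E'
from m import *
s=snapshot("scene");w=snapshot("wrist")
st=state();print(st["position"],st["contact_force"],st["finger_gap"])
crop(w,160,60,200,200,3.9,"w16.png")
E
```

```text
[ 0.5383819  -0.04445631  0.09764099] [-0.39893792  0.24026851  1.75965283] 0.10695336453656056
```

View pics/w16.png

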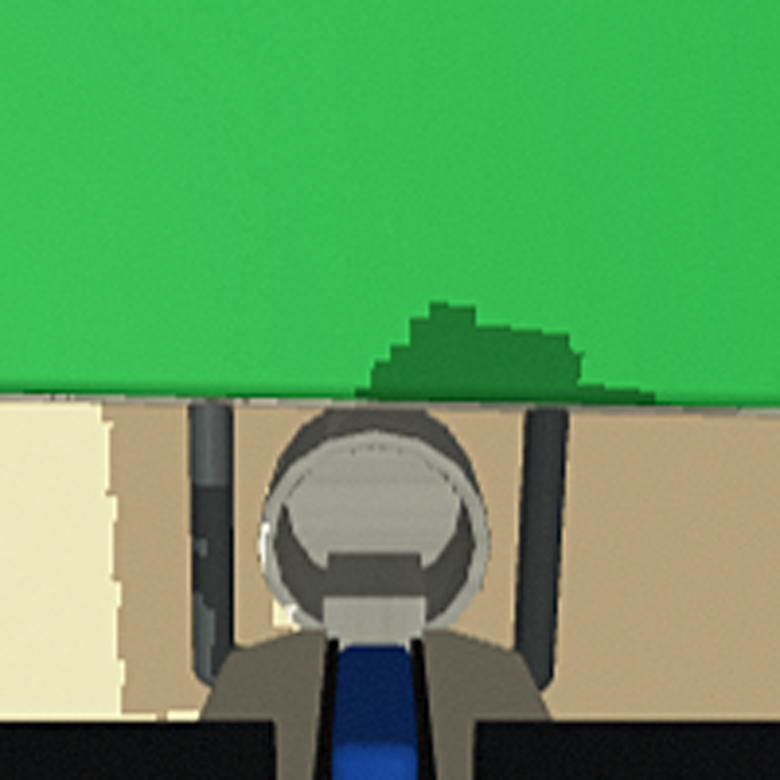

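Call:
play_rows([
  [[0,0,0],[0,0,0]],
  [[0,0,0],[0,0,0]],
  [[0,0,0],[0,0,0]],
  [[0,0,0],[0,0,0]],
  [[0,0,0],[0,0,0]],
  [[0,0,0],[0,0,0]],
  [[0,0,0],[0,0,0]],
  [[0,0,0],[0,0,0]],
], hand=0.026)

```text
time: 17.48
position: [0.5383, -0.0445, 0.0975]
tcp_rot: [0.747, -0.665, 0.0, -0.0]
contact_force: [-1.0, 0.4, 0.9]
finger_gap: 0.282
```

```bash
python3 - <<'E'
from m import *
s=snapshot("scene");w=snapshot("wrist")
st=state();print(st["position"],st["contact_force"],st["finger_gap"])
crop(w,160,60,200,200,3.9,"w17.png")
E
```

```text
[ 0.53827098 -0.04445006  0.09751189] [0.85349658 0.28524447 0.9060294 ] 0.28034474494367756
```

View pics/w17.png

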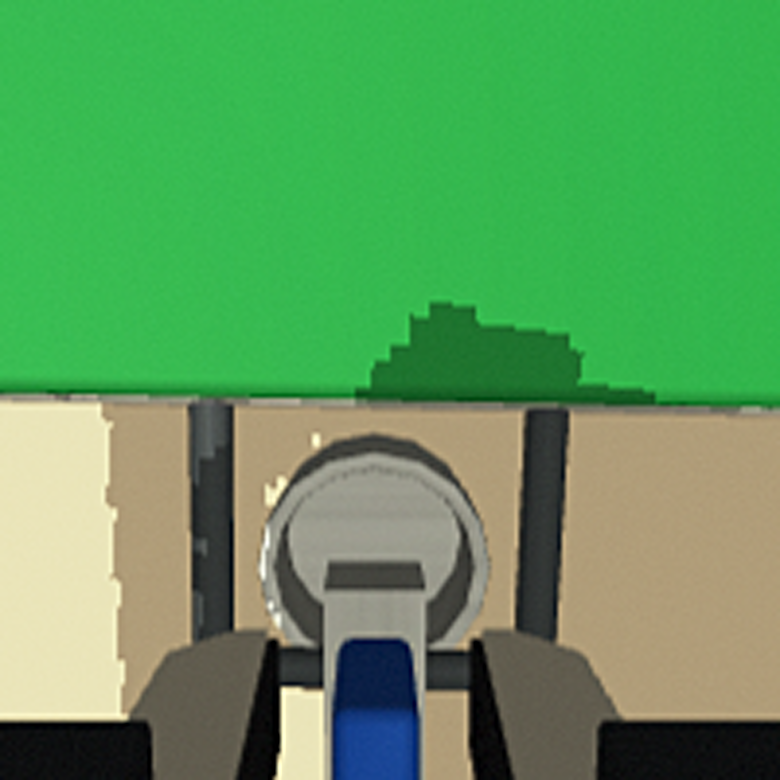

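The dipper hangs on the bar between the opened fingers, leaning slightly. I'll withdraw straight up.

Call:
play_rows([
  [[0,0,0.008],[0,0,0]],
  [[0,0,0.02],[0,0,0]],
  [[0,0,0.035],[0,0,0]],
  [[0,0,0.055],[0,0,0]],
  [[0,0,0.08],[0,0,0]],
  [[0,0,0.105],[0,0,0]],
  [[0,0,0.125],[0,0,0]],
  [[0,0,0.13],[0,0,0]],
])

```text
time: 18.25
position: [0.5395, -0.0446, 0.2314]
tcp_rot: [0.747, -0.665, 0.002, -0.001]
contact_force: [0.6, 0.4, -0.0]
finger_gap: 0.28
```

Call:
play_rows([
  [[-0.02,0,0],[0,0,0]],
  [[-0.05,0,0],[0,0,0]],
  [[-0.08,0,0.01],[0,0,0]],
  [[-0.11,0,0.02],[0,0,0]],
  [[-0.14,0,0.03],[0,0,0]],
  [[-0.16,0,0.03],[0,0,0]],
  [[-0.17,0,0.03],[0,0,0]],
  [[-0.17,0,0.03],[0,0,0]],
])

```text
time: 18.92
position: [0.3671, -0.0444, 0.2574]
tcp_rot: [0.746, -0.666, -0.0, 0.0]
contact_force: [0.3, -0.1, -0.1]
finger_gap: 0.275
```

```bash
python3 - <<'E'
from m import *
s=snapshot("scene");w=snapshot("wrist");t=snapshot("top")
st=state();print(st["time"],st["position"],st["contact_force"])
crop(w,160,30,200,200,3,"w18.png");crop(s,190,140,90,120,5,"s18.png");crop(t,230,100,90,120,5,"t18.png")
E
cd pics; python3 -c "
import cv2
cv2.imwrite('c18.png',cv2.resize(cv2.hconcat([cv2.imread('t18.png'),cv2.imread('s18.png')]),None,fx=.88,fy=.88))"
```

```text
19.0667 [ 0.36918284 -0.04457135  0.25737638] [ 0.32917539 -0.0275634   0.57811995]
```

View pics/c18.png

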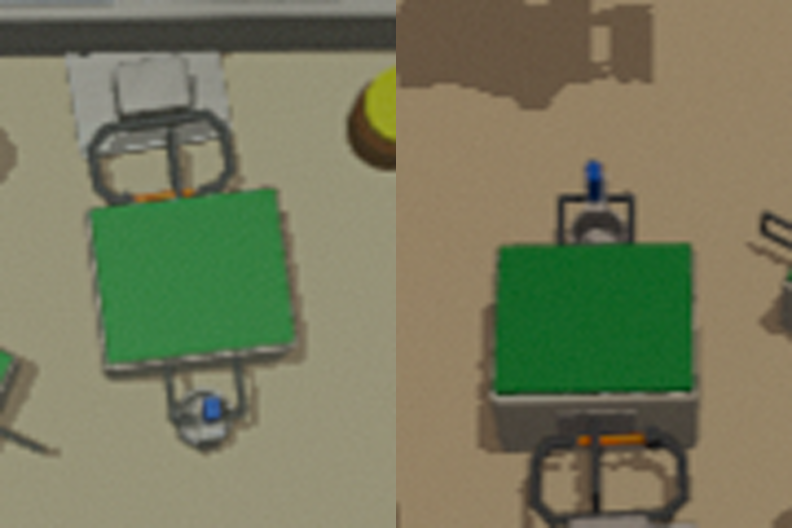

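View pics/w18.png

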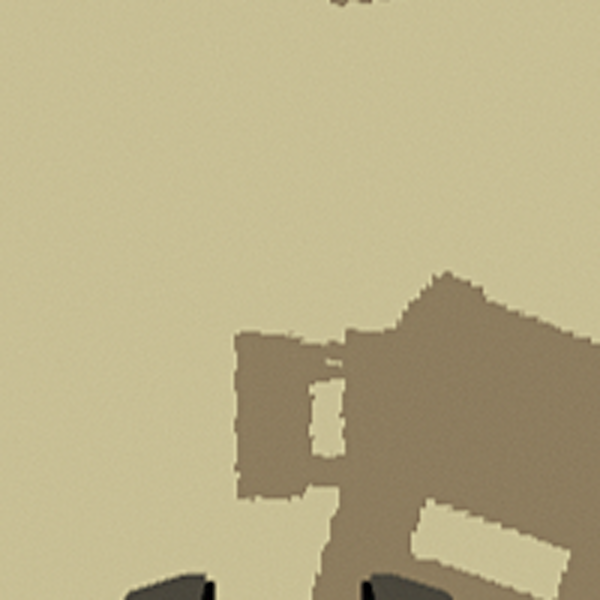

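Call:
play_rows([
  [[0,0,0],[0,0,0]],
  [[0,0,0],[0,0,0]],
  [[0,0,0],[0,0,0]],
  [[0,0,0],[0,0,0]],
  [[0,0,0],[0,0,0]],
  [[0,0,0],[0,0,0]],
  [[0,0,0],[0,0,0]],
  [[0,0,0],[0,0,0]],
])

```text
time: 19.73
position: [0.3683, -0.0445, 0.2575]
tcp_rot: [0.747, -0.665, 0.0, -0.0]
contact_force: [-0.2, -0.7, 0.5]
finger_gap: 0.278
```

Call:
play_rows([
  [[0,0,0],[0,0,0]],
  [[0,0,0],[0,0,0]],
  [[0,0,0],[0,0,0]],
  [[0,0,0],[0,0,0]],
  [[0,0,0],[0,0,0]],
  [[0,0,0],[0,0,0]],
  [[0,0,0],[0,0,0]],
  [[0,0,0],[0,0,0]],
])

```text
time: 20.4
position: [0.3683, -0.0445, 0.2575]
tcp_rot: [0.746, -0.665, -0.0, 0.0]
contact_force: [0.7, 0.1, 0.3]
finger_gap: 0.28
```

```bash
python3 - <<'E'
from m import *
for i in range(3):
    t=snapshot("top");s=snapshot("scene");r=[]
    for c,b in((t,(255,170,40,40)),(s,(215,165,40,35))):
        m=mask(c,(100,100,50),(128,255,255),*b);ys,xs=np.nonzero(m);r.append((xs.mean(),ys.mean(),ys.min(),ys.max(),xs[ys==ys.min()].mean()))
    print(np.round(r,2).tolist(),tri(t,r[0][:2],s,r[1][:2]))
    print(" tab top x if z~.12:",atz(s,(r[1][4],r[1][2]),.122),atz(t,r[0][:2],.118))
crop(t,260,170,35,35,12,"t19.png")
f0=cv2.imread("pics/top0.png")
d=cv2.absdiff(f0,t["frame"]).max(2)>60
k,l,st,c=cv2.connectedComponentsWithStats(d.astype('uint8'))
print([list(map(int,q)) for q in st[1:] if q[4]>15])
E
```

```text
[[277.44, 192.5, 190.0, 195.0, 277.0], [234.53, 180.18, 177.0, 185.0, 234.5]] (array([ 0.5419344 , -0.04388754,  0.10830547]), np.float64(0.00269929028734624))
 tab top x if z~.12: [ 0.53981312 -0.04229793  0.122     ] [ 0.54131224 -0.04462001  0.118     ]
[[277.47, 192.37, 190.0, 195.0, 277.5], [234.47, 180.68, 177.0, 185.0, 234.5]] (array([ 0.54244518, -0.04408746,  0.10635345]), np.float64(0.002734587425279349))
 tab top x if z~.12: [ 0.53981312 -0.04229793  0.122     ] [ 0.54167813 -0.04471217  0.118     ]
[[277.44, 192.5, 190.0, 195.0, 277.0], [234.53, 180.35, 177.0, 185.0, 234.5]] (array([ 0.54199627, -0.04392872,  0.10744334]), np.float64(0.002726792002483216))
 tab top x if z~.12: [ 0.53981312 -0.04229793  0.122     ] [ 0.54131224 -0.04462001  0.118     ]
[[251, 134, 46, 49, 1497], [283, 180, 11, 3, 16], [254, 182, 25, 12, 53], [279, 184, 4, 7, 16], [272, 189, 9, 11, 46], [261, 192, 47, 42, 1503], [378, 219, 6, 5, 24], [278, 232, 6, 13, 23], [242, 242, 98, 142, 7256], [16, 301, 11, 3, 23], [33, 312, 11, 5, 16], [1, 317, 88, 67, 4512], [173, 362, 54, 22, 863], [286, 366, 9, 10, 23], [280, 369, 7, 9, 16]]
```

View pics/t19.png

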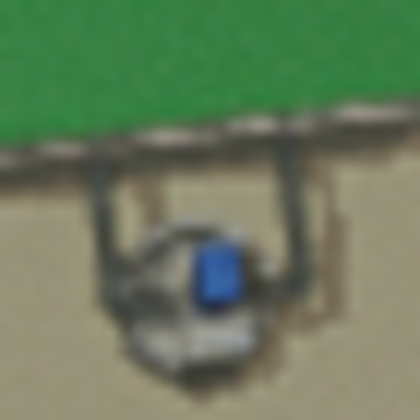

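The dipper is still, with its tab at z≈0.107 (0.108 expected when seated) and a lean of about 0.1 rad. No bystander changed in the top view, so I'm handing in.

```bash
python3 -c "
from station import *
print(hand_in())"
```

```text
the job is handed in; nothing more can be done
None
```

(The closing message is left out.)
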